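Set a pull handle up in the V-blocks and shut the tray

TASK

Take the steel pull handle out of the open tray and set it down gently in the pair of V-blocks on the surface plate, its bar lying in both Vs and its two feet hanging straight down between the blocks, ready to be checked with the dial gauge. Push the tray fully shut with the hinge and the end cap still in it. Leave everything else on the bench as it is.

Things in the scene. Friction and masses are not known exactly. Their poses are not given: they have to be found in the camera images.
- pull_handle: Steel tubular pull handle (door handle), 0.3-0.6 kg: round bar 20 mm thick, 200 mm long, on two feet. Starts standing on its feet in the tray, bar on top, across the tray. Origin midway between the feet at their end faces; y along the bar, z up to the bar, whose axis is at z 48 mm. Feet at y -44 and +44 mm: 12 mm posts ending in roses 26 mm wide, 6 mm thick. Same either way round.
- bar_middle (a point): The middle of the pull handle's bar, on its axis; axes as the handle. Between the feet there are 76 mm of free bar (62 mm between the roses) to grip from above.
- plate: Dark granite surface plate, 260 x 260 x 45 mm, fixed; origin under its centre, z up. Two steel V-blocks stand fixed on it on the line x = -45 mm, middles at y -82 and +82 mm: each 24 mm thick (y), 50 mm wide (x), 62 mm high, with a 90 degree V 18 mm deep and 36 mm wide cut in its top, running along y. Gap between the blocks 140 mm.
- vee_seat (a point): Where the middle of the bar's axis lies when the handle rests centred in both Vs: midway between the blocks, 58 mm above the plate's top (4 mm below the block tops, 14 mm above the V bottoms). Axes as the plate: y along the Vs, z up. The roses then hang 10 mm clear of the plate, with 13 mm of play along y before a rose meets a block.
- unit: Low blue steel tray unit, fixed: 280 mm deep (x), 290 mm wide (y), 80 mm high, flat empty top. Origin at the middle of the lower edge of its open front; x points into the unit, z up. Its tray slides out of the front along -x.
- tray (a joint): How far the tray is pulled out, m: 0 fully shut, 0.22 all the way out; it starts about 0.2 out and stays where it is left. It slides with about 2.5 N of friction plus 6 N per m/s and stops hard at 0.
- tray_front (a point): Middle of the robot-side face of the tray's aluminium finger lip, 60 mm above the bench. The lip is 160 mm wide, 54 to 66 mm above the bench, 16 mm out from the blue front panel (286 mm wide, 6 to 68 mm above the bench). Axes as the unit: pushing it along +x shuts the tray. Shut, this point is 26 mm in front of the unit's front edge.
- tray_floor (a point): Point on the tray's floor, midway between the side walls and 122 mm behind the inner face of the front panel, 12 mm above the bench; moves with the tray. Axes as the unit. Inside, the tray is 256 mm wide and about 256 mm long; its side walls reach 55 mm and its front panel 68 mm above the bench.
- hinge: Aluminium bracket hinge, 70 mm long (y), about 42 mm wide (x), one leaf flat and one standing up 34 mm; lies in the tray behind the pull handle. Origin on its underside by the knuckle.
- end_cap: White PVC end cap, a cup 60 mm in diameter and 34 mm high, mouth up; in the tray behind the pull handle. Origin under its centre.
- gauge_stand: Dial gauge on a stand, 187 mm high, on a rear corner of the surface plate: base 50 x 46 x 52 mm, thin column, arm reaching about 105 mm along its -y, parallel to the Vs. Origin under its base.
- socket_case: Closed silver socket set case with a press button latch, 140 x 180 x 51 mm, lying on the bench at the side. Origin under its centre.
- funnel: Red plastic funnel standing mouth down on the bench at the side, 112 mm in diameter, 118 mm high, with a loop handle. Origin under its centre.
- oil_bottle: Yellow oil bottle, 64 mm in diameter, 170 mm high, standing on the bench at the side. Origin under its centre.
- parts_bin: Blue open parts bin, 100 x 90 x 60 mm, on the bench at the side. Origin under its centre.
Not all that is in view belongs to the job. What is shaped like the end_cap but blue or pink is not meant.

How it is judged:
By the outcome, as a careful person would: the job done as asked, in the order asked, and still so for the second after the job is handed in, with the robot touching nothing.
It also fails if it takes over 64 s, if anything falls off the work surface, if the arm or the gripper's body presses on something with over 40 N, if the wrist force passes 120 N, or if a joint passes its speed limit or range.

ROBOT

A 6-joint arm with a two-finger parallel gripper is mounted at the origin on the work surface. World frame = base frame: x ahead of the robot, y to its left, z up, the work surface at z = 0. Lengths are in m, angles in rad, forces in N, time in s.
With the tool pointing down it reaches from about 0.25 to 0.725 m from the base axis. Payload 4 kg.
Tool frame: the origin (TCP) lies at the very end of the fingers, on their centre line; the grasp point (between the pads) lies 19 mm behind it; z points along the fingers, y is the line along which they close (so a half turn about z gives the same grasp; the last joint's range is limited). The gripper opens to 85 mm and grips with 20 to 120 N. Pads are 22 mm wide; open, the fingers measure 114 mm over their backs; the gripper's body (76 mm by 85 mm) begins 54 mm behind the grasp point. The pads swing forward as they close: fully open they stand 13 mm farther back than shut.
Start: joints at [1.34, 0.241, 0.005, 1.335, 0, 1.571], TCP at [0.114, 0.487, 0.231] pointing down, gripper open.
Joint ranges: [-2.72, 2.72], [-1.05, 1.87], [-1.09, 1.28], [-1.99, 2.15], [-1.42, 1.44], [-3.14, 3.14]. Speed limits (rad/s): [2.79, 2.79, 3.14, 3.14, 3.14, 3.14].

INTERFACE

Orientations are given as a unit quaternion [x, y, z, w].
In Python, from workcell import monitor, viewer, job gives the robot as it stands.
- The arm moves only by the tool arm_command, never from a script. Its argument "increments" is a list of rows, each an object of numbers: "dx", "dy", "dz": the shift along the tool's x, y, z in cm; "wx", "wy", "wz": the turn, a rotation vector about the tool's x, y, z in rad; "grip": the finger opening in cm, from 0 to 8.54. In form: [{"dx": .., "dy": .., "dz": .., "wx": .., "wy": .., "wz": .., "grip": ..}, ...]. A call has 1 to 10 rows; each row is the pose to reach, as a shift and turn from the pose commanded when the call began, along the tool's axes at that moment; what a row does not reach only later rows make up. A row lasts 1/10 s, in which the tool goes at most 50 mm and 8.59 degrees, less where a joint would pass 70% of its speed; a pose out of reach is approached as far as the arm can. A call with a gripper value outside its range is refused whole. The fingers move at their own pace and stop on an object; the grip force is fixed at half the most. Time passes only in rows, so rows that repeat a pose let the fingers close. It gives the time, the measured TCP pose, the force, the opening and the grip force at its end, in the units of the state.
- monitor.get_obs(): the state, without advancing time (a new reading comes with each control period).
- viewer.camera(name): name is "scene" or "side" or "wrist"; returns (picture, depth): 400x640x3 uint8, red, green, blue; 400x640 float32, m along the optical axis (not along the pixel's ray), 0 where there is no reading.
- viewer.get_calibration(name): a dict with "fovy" (degrees; the focal length in pixels is half the picture's height over the tangent of half this angle, whatever the lens; pixels are square), "cx", "cy" (the principal point, pixels), "view" (4x4, takes a point from world to camera coordinates). Camera axes: x right, y up, looking along -z (the intrinsics and any distortion apply to the point x, -y, -z); pixel columns grow to the right and rows downward; lengths in m; the calibration is good to about 2 mm. A picture is of the moment at which its call begins: read the wrist's pose just before it. get_calibration takes no time and is no camera call; for the wrist camera it gives the pose at the moment of the call.
- job.job_done(): hands the job in; it is judged then, once.
The state is a dict: "clock": time; "joint_pos": joint angles; "joint_vel": joint speeds; "tau": joint torques, N m; "eef_pos": TCP position; "tool_rot": TCP orientation; "ft_force": force on the tool from outside, world axes, zero at the start; "ft_torque": the same for the moment, N m; "grip_width": finger opening in m; "grasp_force": force on a finger pad.
Only numpy, scipy, OpenCV 4.12 (cv2) and the standard library are available. Lean on these libraries where they do the work, as an engineer would, in place of code of your own. Each camera call takes 0.05 s, during which the arm holds its last target. There are 200 camera calls.

## Working session

There is one attempt and no reset: what is moved stays moved. The work goes in short steps, Python scripts to look and compute and a tool call to move; the robot and the scene stay as the last step left them, time stands still between calls to the robot, and variables do not carry over. Pictures are saved under pics/ and viewed, at most 10 in all, crops included, and the job is handed in when it is done.

Besides the shell and the picture viewer there is one more tool, called after "Emit:" as name([rows], argument=value, ...), one row to a line, values as JSON. arm_command: Moves the arm, as the interface text tells. Its arguments: {"type":"object","properties":{"increments":{"type":"array","items":{"type":"object","properties":{"dx":{"type":"number"},"dy":{"type":"number"},"dz":{"type":"number"},"wx":{"type":"number"},"wy":{"type":"number"},"wz":{"type":"number"},"grip":{"type":"number"}}}}},"required":["increments"]}

```bash
mkdir -p pics; cat > h.py <<'E'
import numpy as np, cv2
from workcell import monitor, viewer, job
def snap(n,fn=None):
    c=viewer.get_calibration(n); im,d=viewer.camera(n)
    np.savez(f'{fn or n}.npz',im=im,d=d,view=c['view'],f=200/np.tan(np.radians(c['fovy']/2)),cx=c['cx'],cy=c['cy'])
    cv2.imwrite(f'pics/{fn or n}.png',im[:,:,::-1]); return c
def load(n): return np.load(f'{n}.npz')
def cloud(L):
    d=L['d']; v,u=np.mgrid[0:400,0:640]; 
    p=np.stack([(u-L['cx'])/L['f']*d,-(v-L['cy'])/L['f']*d,-d,np.ones_like(d)],-1)
    return (p@np.linalg.inv(L['view']).T)[...,:3]
E
python3 - <<'E'
from h import *
for n in ("scene","side"):
    c=snap(n); print({k:v for k,v in c.items() if k!='view'}, np.linalg.inv(c['view']).round(3).tolist())
o=monitor.get_obs(); print(o)
E
```

```text
{'fovy': 49.00781898508058, 'cx': 327.8052910277602, 'cy': 202.6005968736356} [[0.801, -0.355, 0.482, 1.31], [0.599, 0.484, -0.639, -1.01], [-0.006, 0.8, 0.6, 1.012], [0.0, 0.0, 0.0, 1.0]]
{'fovy': 51.17711277747001, 'cx': 313.4499493900148, 'cy': 198.91355457593588} [[0.839, 0.359, -0.41, -0.026], [-0.544, 0.574, -0.612, -0.851], [0.016, 0.736, 0.677, 1.044], [0.0, 0.0, 0.0, 1.0]]
{'clock': 0.1, 'joint_pos': array([1.34000884e+00, 2.41348495e-01, 3.85094552e-03, 1.33518763e+00,
       7.35736183e-06, 1.57081882e+00]), 'joint_vel': array([ 0.00104294, -0.00182343,  0.00376292,  0.000604  ,  0.00248689,
       -0.00045009]), 'tau': array([-3.92679722e-04, -3.73138905e+01,  2.53010452e+01,  1.08998531e-02,
       -1.21384051e-04,  6.03317023e-07]), 'eef_pos': array([0.11424074, 0.48619401, 0.23049349]), 'tool_rot': array([ 1.15148946e-01,  9.93347788e-01, -9.37721003e-04, -1.12382611e-04]), 'ft_force': array([-0.19295205, -0.85715638, -0.08717681]), 'ft_torque': array([-0.04659832, -0.04834164, -0.0174695 ]), 'grasp_force': 0.0, 'grip_width': 0.08514108420680419}
```

View pics/scene.png

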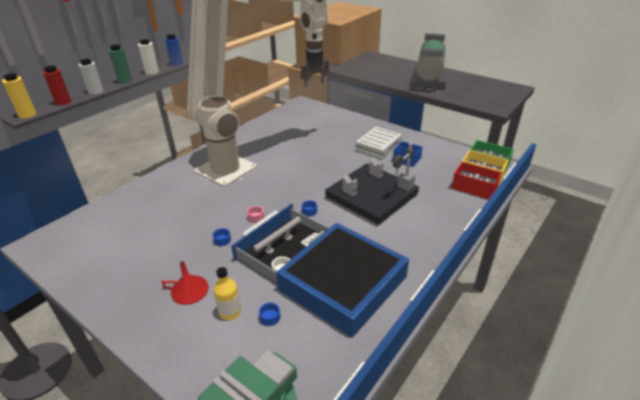

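View pics/side.png

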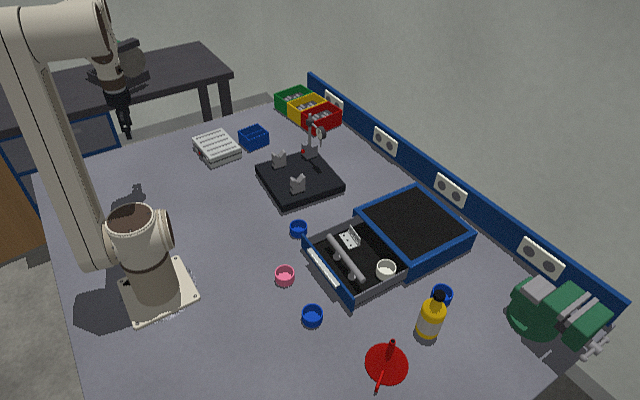

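The side view shows the tray (bar from about (330,238) to (365,282), lip near (322,268)), hinge (348,238), end cap (386,268), and V-blocks at (279,158) and (297,184). I'll measure them from the depth.

```bash
python3 - <<'E'
from h import *
for n in ("side","scene"):
    L=load(n); P=cloud(L); im=L['im'].astype(int)
    print(n,"zero depth frac",(L['d']==0).mean())
    x,y,z=P[...,0],P[...,1],P[...,2]
    for px in ([(100,365),(250,350),(460,330),(220,190),(440,300)] if n=="side" else [(100,250),(300,130),(420,170),(230,300)]): pass
    # bench flatness
    m=(abs(z)<.02)&(x>0.1)&(x<.9)&(abs(y)<.7)
    print('bench',np.median(z[m]),[ (tuple(np.round(P[v,u],3))) for u,v in ([(240,360),(250,250),(215,230),(420,290)] if n=="side" else [(100,250),(300,130),(230,190),(280,150)])])
    for name,zz,box in (("unit top",.08,None),("plate top",.045,None)):
        dark=(im.sum(-1)<150)
        mm=(abs(z-zz)<.006)&(x>.2)&(x<1)&(abs(y)<.6)&(L['d']>0)
        if name=="plate top": mm&=dark
        k=mm.astype(np.uint8)
        nc,lab,st,_=cv2.connectedComponentsWithStats(cv2.morphologyEx(k,cv2.MORPH_OPEN,np.ones((3,3))))
        for i in range(1,nc):
            if st[i,4]>600:
                q=P[lab==i]; r=cv2.minAreaRect(q[:,:2].astype(np.float32))
                print(name,st[i].tolist(),np.round(r[0],4),np.round(r[1],4),round(r[2],2),'z',np.median(q[:,2]).round(4))
L=load('side');s=L['im'][:,:,::-1]
cv2.imwrite('pics/c1.png',np.hstack([cv2.resize(s[200:320,290:420],(400,370),interpolation=cv2.INTER_CUBIC),cv2.resize(s[120:220,240:348],(400,370),interpolation=cv2.INTER_CUBIC)]))
E
```

```text
side zero depth frac 0.00383984375
bench -1.5366076450806787e-05 [(np.float64(0.109), np.float64(-0.324), np.float64(-0.0)), (np.float64(0.299), np.float64(-0.002), np.float64(-0.003)), (np.float64(0.239), np.float64(0.143), np.float64(-0.004)), (np.float64(0.66), np.float64(-0.414), np.float64(-0.004))]
unit top [354, 182, 123, 86, 5553] [ 0.7812 -0.2344] [0.2939 0.2869] 87.97 z 0.0803
scene zero depth frac 0.01284765625
bench -0.0002452888740698267 [(np.float64(0.037), np.float64(-0.602), np.float64(-0.0)), (np.float64(0.029), np.float64(0.464), np.float64(-0.0)), (np.float64(0.133), np.float64(-0.099), np.float64(0.001)), (np.float64(0.073), np.float64(0.267), np.float64(-0.007))]
unit top [277, 223, 132, 96, 6721] [ 0.7814 -0.2369] [0.2952 0.2844] 87.81 z 0.0802
```

View pics/c1.png

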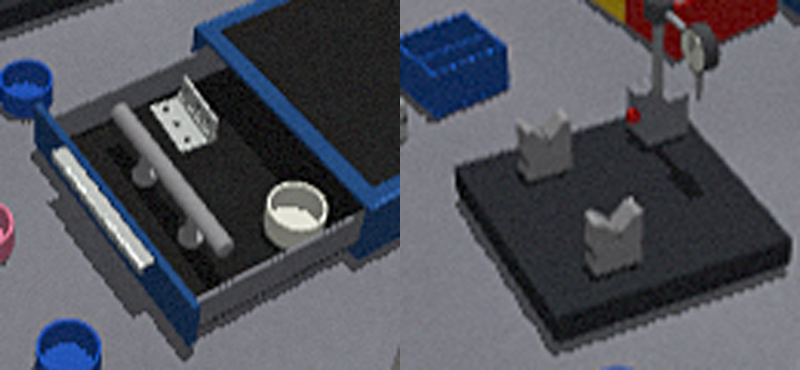

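The crop shows the bar clear on both sides, lying parallel to the front panel. The V-blocks are empty, and the gauge stands behind them.

```bash
python3 - <<'E'
from h import *
for n in ("side","scene"):
    L=load(n); P=cloud(L); im=L['im'].astype(int); x,y,z=P[...,0],P[...,1],P[...,2]; v,u=np.mgrid[0:400,0:640]
    # plate
    mm=(abs(z-.045)<.006)&(x>.2)&(x<1)&(y>0)&(y<.5)
    nc,lab,st,_=cv2.connectedComponentsWithStats(cv2.morphologyEx(mm.astype(np.uint8),cv2.MORPH_OPEN,np.ones((3,3))))
    i=1+np.argmax(st[1:,4]); q=P[lab==i]; r=cv2.minAreaRect(q[:,:2].astype(np.float32)); print(n,'plate',st[i].tolist(),np.round(r[0],4),np.round(r[1],4),round(r[2],2),np.median(q[:,2]).round(4)); pc=np.array(r[0])
    # above plate
    mm=(z>.075)&(z<.25)&(np.hypot(x-pc[0],y-pc[1])<.19)
    nc,lab,st,_=cv2.connectedComponentsWithStats(mm.astype(np.uint8))
    for i in range(1,nc):
        if st[i,4]>15:
            q=P[lab==i]; t=q[q[:,2]>q[:,2].max()-.012]
            print(' obj',st[i].tolist(),'bbox',q.min(0).round(3),q.max(0).round(3),'mean',q.mean(0).round(4),'topmean',t.mean(0).round(4))
    # tray things
    mm=(z>.042)&(z<.1)&(x>.35)&(x<.66)&(y<-.08)&(y>-.42)
    nc,lab,st,_=cv2.connectedComponentsWithStats(mm.astype(np.uint8))
    for i in range(1,nc):
        if st[i,4]>15:
            q=P[lab==i]; r=cv2.minAreaRect(q[:,:2].astype(np.float32))
            print(' tray',st[i].tolist(),np.round(r[0],4),np.round(r[1],4),round(r[2],2),'zmax',q[:,2].max().round(4))
E
```

```text
side plate [255, 152, 90, 54, 2530] [0.609  0.2001] [0.2648 0.2613] 84.57 0.0447
 obj [301, 113, 25, 40, 417] bbox [0.674 0.178 0.075] [0.734 0.309 0.236] mean [0.7032 0.2532 0.1519] topmean [0.7074 0.2812 0.2304]
 obj [271, 149, 15, 14, 126] bbox [0.545 0.269 0.076] [0.597 0.303 0.111] mean [0.57   0.2819 0.0935] topmean [0.5735 0.285  0.1041]
 obj [290, 173, 16, 15, 153] bbox [0.529 0.106 0.075] [0.583 0.139 0.111] mean [0.5555 0.1192 0.0938] topmean [0.558  0.122  0.1044]
 tray [301, 207, 116, 98, 1627] [ 0.5415 -0.2292] [0.2927 0.2406] 89.27 zmax 0.0863
 tray [350, 224, 11, 15, 24] [ 0.6087 -0.1497] [0.069  0.0041] 81.64 zmax 0.0479
 tray [326, 233, 40, 50, 400] [ 0.5095 -0.2273] [0.2024 0.0216] 85.73 zmax 0.0741
 tray [377, 259, 20, 16, 85] [ 0.602  -0.3178] [0.0572 0.0576] 48.28 zmax 0.0503
scene plate [326, 164, 92, 54, 2131] [0.6109 0.1954] [0.2618 0.2626] 84.62 0.0444
 obj [392, 143, 23, 42, 432] bbox [0.685 0.175 0.075] [0.736 0.304 0.236] mean [0.7112 0.2491 0.1524] topmean [0.7097 0.2789 0.2294]
 obj [369, 158, 15, 14, 120] bbox [0.546 0.264 0.075] [0.601 0.302 0.109] mean [0.575  0.2797 0.0926] topmean [0.5758 0.282  0.1038]
 obj [342, 175, 15, 15, 135] bbox [0.528 0.105 0.075] [0.585 0.136 0.11 ] mean [0.5593 0.1169 0.0919] topmean [0.555  0.1207 0.1032]
 tray [230, 203, 109, 80, 1422] [ 0.5397 -0.233 ] [0.2958 0.2413] 89.86 zmax 0.0849
 tray [253, 217, 48, 35, 335] [ 0.512  -0.2307] [0.201  0.0241] 86.34 zmax 0.0729
```

```bash
cat >> h.py <<'E'
from scipy.spatial.transform import Rotation as R
def inc(pos,ang):
    """print shift (cm, tool axes) and turn for TCP at pos, pointing down, tool y at ang deg in world"""
    o=monitor.get_obs(); A=R.from_quat(o['tool_rot'])
    a=np.radians(ang); y=np.array([np.cos(a),np.sin(a),0]); z=np.array([0,0,-1.]); x=np.cross(y,z)
    T=R.from_matrix(np.stack([x,y,z],1))
    print('t',o['clock'],'d(cm)',(A.inv().apply(np.array(pos)-o['eef_pos'])*100).round(2),'w',(A.inv()*T).as_rotvec().round(4),'F',o['ft_force'].round(1),'w',o['grip_width'].round(4))
E
python3 -c "
from h import *
inc([.511,-.229,.23],-4)"
```

```text
Traceback (most recent call last):
  File "h.py", line 18, in inc
    print('t',o['clock'],'d(cm)',(A.inv().apply(np.array(pos)-o['eef_pos'])*100).round(2),'w',(A.inv()*T).as_rotvec().round(4),'F',o['ft_force'].round(1),'w',o['grip_width'].round(4))
                                                                                                                                                              ^^^^^^^^^^^^^^^^^^^^^
AttributeError: 'float' object has no attribute 'round'
```

```bash
sed -i "s/o\['grip_width'\].round(4)/round(float(o['grip_width']),4)/" h.py
python3 -c "
from h import *
inc([.511,-.229,.23],-4)"
```

```text
t 0.1 d(cm) [-54.98 -60.55   0.16] w [-1.6000e-03  1.3000e-03  1.4098e+00] F [-0.2 -0.9 -0.1] w 0.0851
```

Emit:
arm_command([
  {"dx": -1, "dy": -1.1, "wz": 0.03},
  {"dx": -3, "dy": -3.3, "wz": 0.1},
  {"dx": -6, "dy": -6.6, "wz": 0.2},
  {"dx": -9, "dy": -9.9, "wz": 0.3},
  {"dx": -12, "dy": -13.2, "wz": 0.4},
  {"dx": -15, "dy": -16.5, "wz": 0.5},
  {"dx": -18, "dy": -19.8, "wz": 0.6},
  {"dx": -21, "dy": -23.1, "wz": 0.7},
  {"dx": -24, "dy": -26.4, "wz": 0.8},
  {"dx": -27, "dy": -29.7, "wz": 0.9},
])

```text
validation failed for argument at $.in...
```

```bash
python3 -c "
from h import *
inc([.511,-.229,.23],-4)"
```

```text
t 0.1 d(cm) [-54.98 -60.55   0.16] w [-1.6000e-03  1.3000e-03  1.4098e+00] F [-0.2 -0.9 -0.1] w 0.0851
```

Emit:
arm_command([
  {"dx": -1, "dy": -1.1, "dz": 0, "wx": 0, "wy": 0, "wz": 0.03, "grip": 8.5},
  {"dx": -3, "dy": -3.3, "dz": 0, "wx": 0, "wy": 0, "wz": 0.1, "grip": 8.5},
  {"dx": -6, "dy": -6.6, "dz": 0, "wx": 0, "wy": 0, "wz": 0.2, "grip": 8.5},
  {"dx": -9, "dy": -9.9, "dz": 0, "wx": 0, "wy": 0, "wz": 0.3, "grip": 8.5},
  {"dx": -12, "dy": -13.2, "dz": 0, "wx": 0, "wy": 0, "wz": 0.4, "grip": 8.5},
  {"dx": -15, "dy": -16.5, "dz": 0, "wx": 0, "wy": 0, "wz": 0.5, "grip": 8.5},
  {"dx": -18, "dy": -19.8, "dz": 0, "wx": 0, "wy": 0, "wz": 0.6, "grip": 8.5},
  {"dx": -21, "dy": -23.1, "dz": 0, "wx": 0, "wy": 0, "wz": 0.7, "grip": 8.5},
  {"dx": -24, "dy": -26.4, "dz": 0, "wx": 0, "wy": 0, "wz": 0.8, "grip": 8.5},
  {"dx": -27, "dy": -29.7, "dz": 0, "wx": 0, "wy": 0, "wz": 0.9, "grip": 8.5},
])

```text
clock: 1.1
eef_pos: [0.3091, 0.1334, 0.2313]
tool_rot: [0.538, 0.843, 0.0, 0.0]
ft_force: [1.2, -0.4, 0.4]
grip_width: 0.0852
grasp_force: 0.0
```

```bash
python3 -c "
from h import *
inc([.505,-.229,.24],-4)"
```

```text
t 1.1 d(cm) [-41.12   2.51  -0.86] w [4.000e-04 1.000e-04 5.044e-01] F [ 1.2 -0.4  0.4] w 0.0852
```

Emit:
arm_command([
  {"dx": -4.5, "dy": 0.3, "dz": -0.1, "wx": 0, "wy": 0, "wz": 0.06, "grip": 5.5},
  {"dx": -9, "dy": 0.6, "dz": -0.2, "wx": 0, "wy": 0, "wz": 0.12, "grip": 5.5},
  {"dx": -13.5, "dy": 0.8, "dz": -0.3, "wx": 0, "wy": 0, "wz": 0.18, "grip": 5.5},
  {"dx": -18, "dy": 1.1, "dz": -0.4, "wx": 0, "wy": 0, "wz": 0.24, "grip": 5.5},
  {"dx": -22.5, "dy": 1.4, "dz": -0.5, "wx": 0, "wy": 0, "wz": 0.3, "grip": 5.5},
  {"dx": -27, "dy": 1.7, "dz": -0.6, "wx": 0, "wy": 0, "wz": 0.36, "grip": 5.5},
  {"dx": -31.5, "dy": 2.0, "dz": -0.7, "wx": 0, "wy": 0, "wz": 0.42, "grip": 5.5},
  {"dx": -36, "dy": 2.2, "dz": -0.8, "wx": 0, "wy": 0, "wz": 0.47, "grip": 5.5},
  {"dx": -39.5, "dy": 2.4, "dz": -0.8, "wx": 0, "wy": 0, "wz": 0.5, "grip": 5.5},
  {"dx": -41.1, "dy": 2.5, "dz": -0.8, "wx": 0, "wy": 0, "wz": 0.504, "grip": 5.5},
])

```text
clock: 2.1
eef_pos: [0.5067, -0.2287, 0.2385]
tool_rot: [0.731, 0.682, -0.0, -0.0]
ft_force: [-0.4, -0.2, 0.8]
grip_width: 0.0548
grasp_force: 0.0
```

```bash
python3 -c "
from h import *
inc([.511,-.229,.14],-4)
c=snap('wrist','w1'); print(c['cx'],c['cy'],c['fovy'],np.linalg.inv(c['view']).round(3).tolist())
snap('wrist','w1')
inc([.511,-.229,.14],-4)
L=load('w1');P=cloud(L);z=P[...,2]
m=(z>.048)&(z<.085)
nc,lab,st,_=cv2.connectedComponentsWithStats(m.astype(np.uint8))
for i in range(1,nc):
  if st[i,4]>100:
    q=P[lab==i]; r=cv2.minAreaRect(q[:,:2].astype(np.float32)); print(st[i].tolist(),np.round(r[0],4),np.round(r[1],4),round(r[2],2),q[:,2].max().round(4))
"
```

```text
t 2.1 d(cm) [0.01 0.44 9.85] w [-0.0009  0.0005  0.0007] F [-0.4 -0.2  0.8] w 0.0548
323.23608261858107 196.95921329461132 64.03464172042285 [[0.998, 0.065, 0.019, 0.512], [-0.068, 0.96, 0.272, -0.161], [-0.0, -0.273, 0.962, 0.38], [0.0, 0.0, 0.0, 1.0]]
t 2.2 d(cm) [-0.09  0.47  9.83] w [-0.0014  0.      0.0015] F [-0.5  0.1  0.5] w 0.0554
[233, 0, 407, 303, 59477] [ 0.6341 -0.2313] [0.2903 0.4176] 87.97 0.0826
[318, 69, 22, 198, 3852] [ 0.513 -0.229] [0.2  0.02] 85.95 0.0708
```

View pics/w1.png

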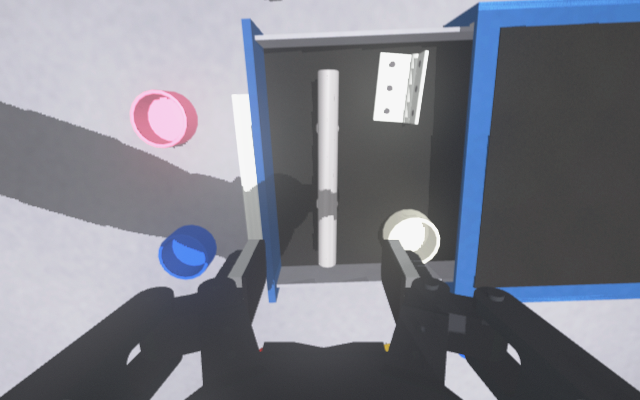

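The bar is at about (328,70)–(328,265), nothing beside it, with its middle at (0.513, -0.229) and its perpendicular at -4.05°. I'll descend to it.

Emit:
arm_command([
  {"dx": 0, "dy": 0.3, "dz": 1.5, "wx": 0, "wy": 0, "wz": 0, "grip": 5.5},
  {"dx": 0, "dy": 0.6, "dz": 4.5, "wx": 0, "wy": 0, "wz": 0, "grip": 5.5},
  {"dx": 0, "dy": 0.65, "dz": 8, "wx": 0, "wy": 0, "wz": 0, "grip": 5.5},
  {"dx": 0, "dy": 0.65, "dz": 11.5, "wx": 0, "wy": 0, "wz": 0, "grip": 5.5},
  {"dx": 0, "dy": 0.65, "dz": 14, "wx": 0, "wy": 0, "wz": 0, "grip": 5.5},
  {"dx": 0, "dy": 0.65, "dz": 15, "wx": 0, "wy": 0, "wz": 0, "grip": 5.5},
  {"dx": 0, "dy": 0.65, "dz": 15, "wx": 0, "wy": 0, "wz": 0, "grip": 5.5},
])

```text
clock: 2.9
eef_pos: [0.5117, -0.2248, 0.0882]
tool_rot: [0.729, 0.684, -0.001, -0.002]
ft_force: [-1.0, -0.1, 0.7]
grip_width: 0.0551
grasp_force: 0.0
```

```bash
python3 -c "
from h import *
inc([.513,-.229,.04],-4.05)
L=load('w1');P=cloud(L)
# lip: white pixels left of panel
m=(abs(P[...,2]-.066)<.004)&(P[...,0]<.455); q=P[m][:,:2]; r=cv2.minAreaRect(q.astype(np.float32)); print('lip+panel',r)
im=L['im'].astype(int); m&=(im[...,2]-im[...,0]<25); q=P[m][:,:2]; r=cv2.minAreaRect(q.astype(np.float32)); print('lip',r,m.sum()); print(cv2.boxPoints(r).round(4).tolist())
"
```

```text
t 2.9 d(cm) [-0.42  0.18  4.81] w [-0.0036 -0.0013  0.0068] F [-1.  -0.1  0.7] w 0.0551
lip+panel ((0.4379211664199829, -0.22594182193279266), (0.28641703724861145, 0.024663766846060753), 88.23677825927734)
lip ((0.43612581491470337, -0.18675819039344788), (0.2092430591583252, 0.021055366843938828), 85.77318572998047) 2174
[[0.4178999960422516, -0.29030001163482666], [0.4388999938964844, -0.29190000891685486], [0.4542999863624573, -0.08320000022649765], [0.4332999885082245, -0.08160000294446945]]
```

Emit:
arm_command([
  {"dx": -0.2, "dy": 0.1, "dz": 1.5, "wx": 0, "wy": 0, "wz": 0, "grip": 5.5},
  {"dx": -0.4, "dy": 0.18, "dz": 3.2, "wx": 0, "wy": 0, "wz": 0, "grip": 5.5},
  {"dx": -0.4, "dy": 0.18, "dz": 4.5, "wx": 0, "wy": 0, "wz": 0, "grip": 5.5},
  {"dx": -0.4, "dy": 0.18, "dz": 4.8, "wx": 0, "wy": 0, "wz": 0, "grip": 5.5},
  {"dx": -0.4, "dy": 0.18, "dz": 4.8, "wx": 0, "wy": 0, "wz": 0, "grip": 5.5},
])

```text
clock: 3.4
eef_pos: [0.515, -0.2298, 0.0417]
tool_rot: [0.729, 0.684, 0.0, 0.0]
ft_force: [0.3, 1.2, 0.3]
grip_width: 0.0548
grasp_force: 0.0
```

```bash
python3 -c "
from h import *
inc([.513,-.229,.04],-4.05)
"
```

```text
t 3.4 d(cm) [ 0.07 -0.21  0.17] w [ 0.     -0.      0.0067] F [0.3 1.2 0.3] w 0.0548
```

Emit:
arm_command([
  {"dx": 0, "dy": -0.1, "dz": 0.1, "wx": 0, "wy": 0, "wz": 0.005, "grip": 4},
  {"dx": 0, "dy": -0.1, "dz": 0.1, "wx": 0, "wy": 0, "wz": 0.005, "grip": 3},
  {"dx": 0, "dy": -0.1, "dz": 0.1, "wx": 0, "wy": 0, "wz": 0.005, "grip": 1},
  {"dx": 0, "dy": -0.1, "dz": 0.1, "wx": 0, "wy": 0, "wz": 0.005, "grip": 1},
  {"dx": 0, "dy": -0.1, "dz": 0.1, "wx": 0, "wy": 0, "wz": 0.005, "grip": 1},
  {"dx": 0, "dy": -0.1, "dz": 0.1, "wx": 0, "wy": 0, "wz": 0.005, "grip": 1},
  {"dx": 0, "dy": -0.1, "dz": 0.1, "wx": 0, "wy": 0, "wz": 0.005, "grip": 1},
])

```text
clock: 4.1
eef_pos: [0.5141, -0.2299, 0.0411]
tool_rot: [0.731, 0.682, 0.0, 0.0]
ft_force: [-2.3, 0.6, 6.4]
grip_width: 0.018
grasp_force: 58.4
```

```bash
python3 -c "
from h import *
inc([.513,-.229,.20],-4.05)
"
```

```text
t 4.1 d(cm) [  0.08  -0.1  -15.89] w [0.0005 0.0003 0.0016] F [-2.3  0.6  6.4] w 0.018
```

Emit:
arm_command([
  {"dx": 0, "dy": 0, "dz": -0.5, "wx": 0, "wy": 0, "wz": 0, "grip": 1},
  {"dx": 0, "dy": 0, "dz": -1.5, "wx": 0, "wy": 0, "wz": 0, "grip": 1},
  {"dx": 0, "dy": 0, "dz": -3.3, "wx": 0, "wy": 0, "wz": 0, "grip": 1},
  {"dx": 0, "dy": 0, "dz": -5.6, "wx": 0, "wy": 0, "wz": 0, "grip": 1},
  {"dx": 0, "dy": 0, "dz": -8.2, "wx": 0, "wy": 0, "wz": 0, "grip": 1},
  {"dx": 0, "dy": 0, "dz": -10.8, "wx": 0, "wy": 0, "wz": 0, "grip": 1},
  {"dx": 0, "dy": 0, "dz": -13, "wx": 0, "wy": 0, "wz": 0, "grip": 1},
  {"dx": 0, "dy": 0, "dz": -14.8, "wx": 0, "wy": 0, "wz": 0, "grip": 1},
  {"dx": 0, "dy": 0, "dz": -15.8, "wx": 0, "wy": 0, "wz": 0, "grip": 1},
  {"dx": 0, "dy": 0, "dz": -16, "wx": 0, "wy": 0, "wz": 0, "grip": 1},
])

```text
clock: 5.1
eef_pos: [0.5145, -0.23, 0.2014]
tool_rot: [0.731, 0.682, 0.0, 0.001]
ft_force: [0.5, 0.3, -5.0]
grip_width: 0.0181
grasp_force: 58.8
```

```bash
python3 -c "
from h import *
inc([.563,.15,.21],-5.4)
"
```

```text
t 5.1 d(cm) [38.24  2.22 -0.87] w [0.0018 0.0006 0.0253] F [ 0.5  0.3 -5. ] w 0.0181
```

Emit:
arm_command([
  {"dx": 1, "dy": 0, "dz": 0, "wx": 0, "wy": 0, "wz": 0.002, "grip": 1},
  {"dx": 3, "dy": 0.1, "dz": 0, "wx": 0, "wy": 0, "wz": 0.005, "grip": 1},
  {"dx": 6.5, "dy": 0.3, "dz": 0, "wx": 0, "wy": 0, "wz": 0.008, "grip": 1},
  {"dx": 10.5, "dy": 0.5, "dz": 0, "wx": 0, "wy": 0, "wz": 0.01, "grip": 1},
  {"dx": 14.5, "dy": 0.7, "dz": 0, "wx": 0, "wy": 0, "wz": 0.012, "grip": 1},
  {"dx": 18.5, "dy": 0.9, "dz": 0, "wx": 0, "wy": 0, "wz": 0.015, "grip": 1},
  {"dx": 22.5, "dy": 1.2, "dz": 0, "wx": 0, "wy": 0, "wz": 0.018, "grip": 1},
  {"dx": 26.5, "dy": 1.5, "dz": 0, "wx": 0, "wy": 0, "wz": 0.02, "grip": 1},
  {"dx": 30.5, "dy": 1.8, "dz": 0, "wx": 0, "wy": 0, "wz": 0.023, "grip": 1},
  {"dx": 34.5, "dy": 2.0, "dz": 0, "wx": 0, "wy": 0, "wz": 0.025, "grip": 1},
])

```text
clock: 6.1
eef_pos: [0.5565, 0.1152, 0.1985]
tool_rot: [0.739, 0.673, -0.001, -0.001]
ft_force: [1.6, 0.6, -5.3]
grip_width: 0.018
grasp_force: 58.9
```

```bash
python3 -c "
from h import *
inc([.565,.202,.20],-5.4)
"
```

```text
t 6.1 d(cm) [ 8.73  0.04 -0.15] w [-0.0032  0.0007  0.0006] F [ 1.6  0.6 -5.3] w 0.018
```

Emit:
arm_command([
  {"dx": 3, "dy": 0, "dz": 0, "wx": 0, "wy": 0, "wz": 0, "grip": 1},
  {"dx": 5.5, "dy": 0, "dz": 0, "wx": 0, "wy": 0, "wz": 0, "grip": 1},
  {"dx": 7.3, "dy": 0, "dz": 0, "wx": 0, "wy": 0, "wz": 0, "grip": 1},
  {"dx": 8.4, "dy": 0, "dz": 0, "wx": 0, "wy": 0, "wz": 0, "grip": 1},
  {"dx": 8.7, "dy": 0, "dz": 0, "wx": 0, "wy": 0, "wz": 0, "grip": 1},
  {"dx": 8.7, "dy": 0, "dz": 0, "wx": 0, "wy": 0, "wz": 0, "grip": 1},
])

```text
clock: 6.7
eef_pos: [0.5657, 0.1992, 0.1999]
tool_rot: [0.74, 0.673, -0.001, 0.0]
ft_force: [-0.2, 0.1, -5.8]
grip_width: 0.018
grasp_force: 58.9
```

```bash
python3 -c "
from h import *
inc([.565,.202,.20],-5.4)
snap('wrist','w2');snap('side','s2');snap('scene','sc2')
inc([.565,.202,.20],-5.4)
"
```

```text
t 6.7 d(cm) [ 0.27 -0.09 -0.01] w [-0.0007  0.0009  0.0001] F [-0.2  0.1 -5.8] w 0.018
t 6.85 d(cm) [ 0.35 -0.13  0.04] w [-0.0001  0.0005 -0.0014] F [ 0.4  0.2 -5. ] w 0.018
```

View pics/w2.png

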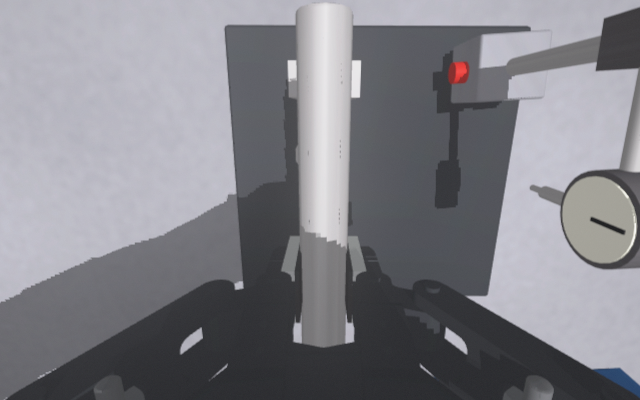

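The bar (column about 325, from row 10 to 345) is over the far block (288–361, 60–97) and the near block (293–354, 318–343), roughly in line with both. I'll measure how far off it is.

```bash
python3 - <<'E'
from h import *
L=load('w2');P=cloud(L);z=P[...,2]
v,u=np.mgrid[0:400,0:640]
b=(z>.19)&(z<.25)&(u>290)&(u<360)&(v<235)
q=P[b]; t=q[q[:,2]>0.21]; r=cv2.minAreaRect(q[:,:2].astype(np.float32)); print('bar',np.round(r[0],4),np.round(r[1],4),round(r[2],2),'z',q[:,2].max())
# top ridge by rows: centre of bar via edges
pc=[]
for row in (20,60,100,140,180,220):
    qq=P[row][b[row]]; pc.append([(qq[:,0].min()+qq[:,0].max())/2,qq[:,1].mean(),qq[:,2].max()]); 
pc=np.array(pc);print(pc.round(4).tolist())
k=np.polyfit(pc[:,1],pc[:,0],1); print('bar x at y .202',np.polyval(k,.202),'slope deg',np.degrees(np.arctan(k[0])))
for nm,rows,cols in (('far',(50,105),(280,370)),('near',(310,350),(285,365))):
    m=(abs(z-.106)<.003)&(v>rows[0])&(v<rows[1])&(u>cols[0])&(u<cols[1])
    q=P[m]; print(nm,m.sum(), q.min(0).round(4),q.max(0).round(4))
    if m.sum()>20: r=cv2.minAreaRect(q[:,:2].astype(np.float32)); print(np.round(r[0],4),np.round(r[1],4),round(r[2],2))
b=(abs(z-.045)<.004); nc,lab,st,_=cv2.connectedComponentsWithStats(b.astype(np.uint8)); 
i=1+np.argmax(st[1:,4]); q=P[lab==i]; r=cv2.minAreaRect(q[:,:2].astype(np.float32)); print('plate',st[i],np.round(r[0],4),np.round(r[1],4),round(r[2],2))
# side / scene: bar & blocks in the same picture
for n in ('s2','sc2'):
    L=load(n);P=cloud(L);x,y,z=P[...,0],P[...,1],P[...,2]
    m=(abs(z-.22)<.018)&(abs(x-.565)<.03)&(abs(y-.2)<.13); q=P[m]
    e=[q[:,1].min(),q[:,1].max()]; print(n,'bar y ends',np.round(e,4),'x low end',q[q[:,1]<e[0]+.03][:,0].mean().round(4),'x high',q[q[:,1]>e[1]-.03][:,0].mean().round(4),'zmax',q[:,2].max())
E
```

```text
bar [0.5724 0.2582] [0.0827 0.0201] 84.61 z 0.22997937192338647
[[0.5759, 0.2941, 0.2284], [0.5747, 0.2821, 0.2285], [0.5732, 0.2693, 0.2287], [0.5719, 0.2557, 0.2286], [0.5705, 0.2412, 0.2284], [0.569, 0.2255, 0.2285]]
bar x at y .202 0.5665460503385392 slope deg 5.750832686535609
far 633 [0.5497 0.2718 0.1034] [0.6008 0.2997 0.1077]
[0.5752 0.2858] [0.0236 0.0501] 84.47Traceback (most recent call last):
  File "<stdin>", line 14, in <module>
    return umr_minimum(a, axis, None, out, keepdims, initial, where)
ValueError: zero-size array to reduction operation minimum which has no identity
```

Emit:
arm_command([
  {"dx": 0.2, "dy": 0.02, "dz": 1, "wx": 0, "wy": 0, "wz": 0, "grip": 1},
  {"dx": 0.4, "dy": 0.04, "dz": 3, "wx": 0, "wy": 0, "wz": 0, "grip": 1},
  {"dx": 0.44, "dy": 0.04, "dz": 5, "wx": 0, "wy": 0, "wz": 0, "grip": 1},
  {"dx": 0.44, "dy": 0.04, "dz": 7, "wx": 0, "wy": 0, "wz": 0, "grip": 1},
  {"dx": 0.44, "dy": 0.04, "dz": 8.5, "wx": 0, "wy": 0, "wz": 0, "grip": 1},
  {"dx": 0.44, "dy": 0.04, "dz": 9.3, "wx": 0, "wy": 0, "wz": 0, "grip": 1},
  {"dx": 0.44, "dy": 0.04, "dz": 9.5, "wx": 0, "wy": 0, "wz": 0, "grip": 1},
  {"dx": 0.44, "dy": 0.04, "dz": 9.5, "wx": 0, "wy": 0, "wz": 0, "grip": 1},
])

```text
clock: 7.65
eef_pos: [0.5668, 0.2037, 0.1053]
tool_rot: [0.74, 0.673, 0.0, 0.0]
ft_force: [-0.1, 0.4, -4.8]
grip_width: 0.0182
grasp_force: 58.9
```

```bash
python3 - <<'E'
from h import *
snap('wrist','w3');snap('side','s3')
inc([.5673,.2042,.084],-5.45)
L=load('w3');P=cloud(L);z=P[...,2]; v,u=np.mgrid[0:400,0:640]
b=(z>.11)&(z<.14)&(u>285)&(u<365)&(v<230)
q=P[b]; print('bar ymax',q[:,1].max(),'z',np.percentile(q[:,2],99),b.sum())
pc=[]
for row in range(10,230,20):
    qq=P[row][b[row]]
    if len(qq)>5: pc.append([(qq[:,0].min()+qq[:,0].max())/2,qq[:,1].mean()])
pc=np.array(pc);k=np.polyfit(pc[:,1],pc[:,0],1);print('bar x at y .2042,.2858',np.polyval(k,[.2042,.2858]))
m=(abs(z-.106)<.003)&(v<130)&(u>250)&(u<400); q=P[m]; r=cv2.minAreaRect(q[:,:2].astype(np.float32)); print(np.round(r[0],4),np.round(r[1],4),round(r[2],2))
s=load('s3')['im'][:,:,::-1]
cv2.imwrite('pics/c3.png',np.hstack([cv2.resize(s[100:220,240:340],(400,480),interpolation=cv2.INTER_CUBIC),cv2.resize(load('w3')['im'][0:384,220:540,::-1],(400,480))]))
E
```

```text
t 7.75 d(cm) [ 0.01 -0.02  2.23] w [ 0.0018 -0.0009  0.0009] F [ 0.4  0.6 -5.6] w 0.0182
bar ymax 0.30447065410789986 z 0.13407931912625065 11988
bar x at y .2042,.2858 [0.56754459 0.57580159]
[0.575 0.286] [0.0241 0.0503] 84.66
```

View pics/c3.png

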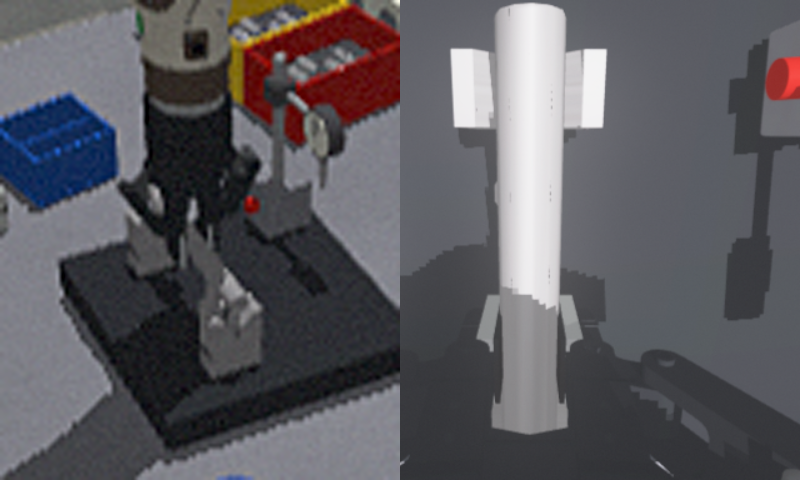

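The bar sits centred over both Vs, within about 1 mm, and is 21 mm above its seat. I'll lower it slowly.

Emit:
arm_command([
  {"dx": 0, "dy": -0.03, "dz": 0.4, "wx": 0, "wy": 0, "wz": 0, "grip": 1},
  {"dx": 0, "dy": -0.03, "dz": 0.9, "wx": 0, "wy": 0, "wz": 0, "grip": 1},
  {"dx": 0, "dy": -0.03, "dz": 1.3, "wx": 0, "wy": 0, "wz": 0, "grip": 1},
  {"dx": 0, "dy": -0.03, "dz": 1.6, "wx": 0, "wy": 0, "wz": 0, "grip": 1},
  {"dx": 0, "dy": -0.03, "dz": 1.75, "wx": 0, "wy": 0, "wz": 0, "grip": 1},
  {"dx": 0, "dy": -0.03, "dz": 1.85, "wx": 0, "wy": 0, "wz": 0, "grip": 1},
  {"dx": 0, "dy": -0.03, "dz": 1.9, "wx": 0, "wy": 0, "wz": 0, "grip": 1},
])

```text
clock: 8.45
eef_pos: [0.5664, 0.204, 0.0862]
tool_rot: [0.74, 0.673, -0.0, -0.0]
ft_force: [0.1, 0.0, -5.2]
grip_width: 0.0182
grasp_force: 58.9
```

Emit:
arm_command([
  {"dx": 0, "dy": 0, "dz": 0.05, "wx": 0, "wy": 0, "wz": 0, "grip": 1},
  {"dx": 0, "dy": 0, "dz": 0.1, "wx": 0, "wy": 0, "wz": 0, "grip": 1},
  {"dx": 0, "dy": 0, "dz": 0.1, "wx": 0, "wy": 0, "wz": 0, "grip": 1},
])

```text
clock: 8.75
eef_pos: [0.5664, 0.204, 0.0853]
tool_rot: [0.74, 0.673, 0.0, 0.0]
ft_force: [0.9, 1.1, -4.8]
grip_width: 0.0185
grasp_force: 58.9
```

Emit:
arm_command([
  {"dx": 0, "dy": 0, "dz": 0.05, "wx": 0, "wy": 0, "wz": 0, "grip": 1},
  {"dx": 0, "dy": 0, "dz": 0.1, "wx": 0, "wy": 0, "wz": 0, "grip": 1},
  {"dx": 0, "dy": 0, "dz": 0.1, "wx": 0, "wy": 0, "wz": 0, "grip": 1},
])

```text
clock: 9.05
eef_pos: [0.5663, 0.204, 0.0842]
tool_rot: [0.74, 0.673, -0.0, -0.0]
ft_force: [0.1, -0.1, -4.8]
grip_width: 0.0182
grasp_force: 58.9
```

Emit:
arm_command([
  {"dx": 0, "dy": 0, "dz": 0.05, "wx": 0, "wy": 0, "wz": 0, "grip": 1},
  {"dx": 0, "dy": 0, "dz": 0.1, "wx": 0, "wy": 0, "wz": 0, "grip": 1},
  {"dx": 0, "dy": 0, "dz": 0.1, "wx": 0, "wy": 0, "wz": 0, "grip": 1},
])

```text
clock: 9.35
eef_pos: [0.5664, 0.204, 0.084]
tool_rot: [0.74, 0.673, 0.0, 0.0]
ft_force: [-2.6, -0.9, 1.2]
grip_width: 0.0182
grasp_force: 59.4
```

Emit:
arm_command([
  {"dx": 0, "dy": -0.03, "dz": 0.02, "wx": 0, "wy": 0, "wz": 0, "grip": 1},
  {"dx": 0, "dy": -0.05, "dz": 0.05, "wx": 0, "wy": 0, "wz": 0, "grip": 1},
  {"dx": 0, "dy": -0.05, "dz": 0.05, "wx": 0, "wy": 0, "wz": 0, "grip": 1},
])

```text
clock: 9.65
eef_pos: [0.5663, 0.2041, 0.0839]
tool_rot: [0.74, 0.673, 0.001, 0.0]
ft_force: [-3.7, -2.6, 5.1]
grip_width: 0.0183
grasp_force: 59.8
```

Emit:
arm_command([
  {"dx": 0, "dy": -0.05, "dz": 0, "wx": 0, "wy": 0, "wz": 0, "grip": 1},
  {"dx": 0, "dy": -0.08, "dz": 0, "wx": 0, "wy": 0, "wz": 0, "grip": 1},
  {"dx": 0, "dy": -0.08, "dz": 0, "wx": 0, "wy": 0, "wz": 0, "grip": 1},
])

```text
clock: 9.95
eef_pos: [0.5663, 0.2041, 0.0838]
tool_rot: [0.74, 0.673, 0.001, 0.001]
ft_force: [-1.0, -1.6, 5.3]
grip_width: 0.0181
grasp_force: 59.8
```

```bash
python3 - <<'E'
from h import *
snap('wrist','w4')
o=monitor.get_obs();print(o['ft_torque'])
inc([.5673,.2042,.084],-5.45)
L=load('w4');P=cloud(L);z=P[...,2]; v,u=np.mgrid[0:400,0:640]
b=(z>.1085)&(z<.125)&(u>285)&(u<365)&(v<230)
q=P[b]; print('bar ymax',q[:,1].max(),'z',np.percentile(q[:,2],99),b.sum())
pc=[]
for row in range(10,230,20):
    qq=P[row][b[row]]
    if len(qq)>5: pc.append([(qq[:,0].min()+qq[:,0].max())/2,qq[:,1].mean(),qq[:,2].max()])
pc=np.array(pc);k=np.polyfit(pc[:,1],pc[:,0],1);print('bar x at y .2042,.2858',np.polyval(k,[.2042,.2858]),pc[:,2].round(4))
m=(abs(z-.106)<.003)&(v<130)&(u>250)&(u<400); q=P[m]; r=cv2.minAreaRect(q[:,:2].astype(np.float32)); print(np.round(r[0],4),np.round(r[1],4),round(r[2],2))
E
```

```text
[-0.40642071  0.24432287 -0.08388788]
t 10.0 d(cm) [ 0.02  0.1  -0.02] w [ 0.0027 -0.0005  0.0007] F [-1.8 -2.8  5.2] w 0.0181
bar ymax 0.3042897756708146 z 0.11267569037030653 8859
bar x at y .2042,.2858 [0.56745404 0.57504608] [0.1124 0.1122 0.1123 0.1125 0.1126 0.1125 0.1124 0.1123 0.1127 0.1121
 0.1124]
[0.5749 0.284 ] [0.0401 0.0504] 84.92
```

The bar is seated: its top is at 0.1125 and it is centred on the V. I'll release it and raise the gripper.

Emit:
arm_command([
  {"dx": 0, "dy": 0, "dz": -0.05, "wx": 0, "wy": 0, "wz": 0, "grip": 1.9},
  {"dx": 0, "dy": 0, "dz": -0.05, "wx": 0, "wy": 0, "wz": 0, "grip": 2.1},
  {"dx": 0, "dy": 0, "dz": -0.05, "wx": 0, "wy": 0, "wz": 0, "grip": 2.4},
  {"dx": 0, "dy": 0, "dz": -0.05, "wx": 0, "wy": 0, "wz": 0, "grip": 3},
  {"dx": 0, "dy": 0, "dz": -0.05, "wx": 0, "wy": 0, "wz": 0, "grip": 4},
  {"dx": 0, "dy": 0, "dz": -0.05, "wx": 0, "wy": 0, "wz": 0, "grip": 4.5},
  {"dx": 0, "dy": 0, "dz": -0.05, "wx": 0, "wy": 0, "wz": 0, "grip": 4.5},
])

```text
clock: 10.7
eef_pos: [0.565, 0.2042, 0.0832]
tool_rot: [0.74, 0.673, -0.0, -0.0]
ft_force: [-0.2, -0.4, 0.1]
grip_width: 0.0448
grasp_force: 0.0
```

Emit:
arm_command([
  {"dx": 0, "dy": 0, "dz": -0.5, "wx": 0, "wy": 0, "wz": 0, "grip": 4.5},
  {"dx": 0, "dy": 0, "dz": -1.5, "wx": 0, "wy": 0, "wz": 0, "grip": 4.5},
  {"dx": 0, "dy": 0, "dz": -3.5, "wx": 0, "wy": 0, "wz": 0, "grip": 4.5},
  {"dx": 0, "dy": 0, "dz": -6, "wx": 0, "wy": 0, "wz": 0, "grip": 4.5},
  {"dx": 0, "dy": 0, "dz": -8.5, "wx": 0, "wy": 0, "wz": 0, "grip": 4.5},
  {"dx": 0, "dy": 0, "dz": -11, "wx": 0, "wy": 0, "wz": 0, "grip": 4.5},
  {"dx": 0, "dy": 0, "dz": -12.5, "wx": 0, "wy": 0, "wz": 0, "grip": 4.5},
  {"dx": 0, "dy": 0, "dz": -13, "wx": 0, "wy": 0, "wz": 0, "grip": 4.5},
])

```text
clock: 11.5
eef_pos: [0.5664, 0.2046, 0.2168]
tool_rot: [0.74, 0.673, 0.003, 0.001]
ft_force: [-0.5, -0.1, 0.3]
grip_width: 0.045
grasp_force: 0.0
```

```bash
python3 - <<'E'
from h import *
snap('wrist','w5');snap('side','s5');snap('scene','sc5')
inc([.375,-.22,.21],-2)
s=load('s5')['im'][:,:,::-1];c=load('sc5')['im'][:,:,::-1]
w=cv2.resize(load('w5')['im'][...,::-1],(480,300))
cv2.imwrite('pics/c5.png',np.vstack([np.hstack([cv2.resize(s[130:220,240:350],(400,300),interpolation=cv2.INTER_CUBIC),cv2.resize(c[140:220,320:420],(400,300),interpolation=cv2.INTER_CUBIC)]),np.hstack([w,np.zeros((300,320,3),np.uint8)])]))
E
```

```text
t 11.65 d(cm) [-44.01 -14.94   0.33] w [ 0.0003 -0.0001 -0.0591] F [0.1 0.4 0.1] w 0.0448
```

View pics/c5.png

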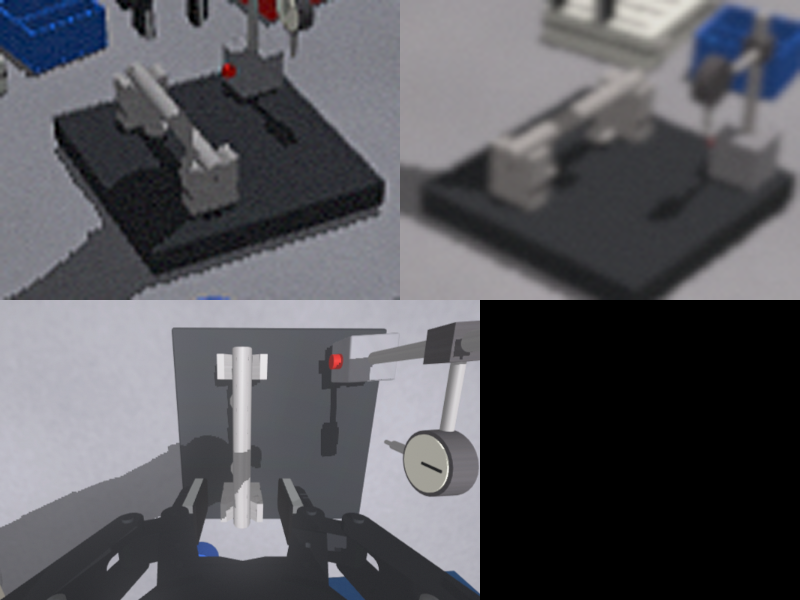

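The handle lies in both Vs with its feet hanging down; the bar runs through both blocks in all three views, and the gauge hasn't moved. Next is the tray. First I'll check where the loose cups stand in front of it.

```bash
python3 - <<'E'
from h import *
L=load('w1');P=cloud(L);x,y,z=[P[...,i] for i in range(3)]
m=((z>.01)&(z<.05)&(x<.42)&(x>.28)).astype(np.uint8); v,u=np.mgrid[0:400,0:640]; m[(v>275)]=0
nc,lab,st,_=cv2.connectedComponentsWithStats(m)
for i in range(1,nc):
    if st[i,4]>200: q=P[lab==i]; print(st[i].tolist(),q.min(0).round(3),q.max(0).round(3))
# front face of the lip at its edge
q=P[(abs(z-.066)<.003)&(x<.46)&(x>.4)]
for yy in (-.29,-.26,-.23,-.2,-.17): s=q[abs(q[:,1]-yy)<.006]; print(yy,s[:,0].min().round(4),s[:,0].max().round(4))
inc([.385,-.227,.20],-2)
E
```

```text
[131, 90, 65, 58, 1605] [ 0.309 -0.192  0.01 ] [ 0.369 -0.133  0.035]
[159, 227, 56, 49, 1338] [ 0.305 -0.349  0.01 ] [ 0.365 -0.292  0.035]
-0.29 0.424 0.4484
-0.26 0.425 0.4492
-0.23 0.4258 0.4501
-0.2 0.4266 0.4509
-0.17 0.4277 0.4517
t 11.65 d(cm) [-44.61 -13.88   1.33] w [ 0.0003 -0.0001 -0.0591] F [0.1 0.4 0.1] w 0.0448
```

Emit:
arm_command([
  {"dx": -1.3, "dy": -0.4, "dz": 0, "wx": 0, "wy": 0, "wz": 0, "grip": 3},
  {"dx": -4.5, "dy": -1.4, "dz": 0, "wx": 0, "wy": 0, "wz": -0.01, "grip": 1},
  {"dx": -9, "dy": -2.8, "dz": 0, "wx": 0, "wy": 0, "wz": -0.02, "grip": 0},
  {"dx": -13.5, "dy": -4.2, "dz": 0, "wx": 0, "wy": 0, "wz": -0.03, "grip": 0},
  {"dx": -18, "dy": -5.6, "dz": 0, "wx": 0, "wy": 0, "wz": -0.04, "grip": 0},
  {"dx": -22.5, "dy": -7, "dz": 0, "wx": 0, "wy": 0, "wz": -0.05, "grip": 0},
  {"dx": -27, "dy": -8.4, "dz": 0, "wx": 0, "wy": 0, "wz": -0.059, "grip": 0},
  {"dx": -31.5, "dy": -9.8, "dz": 0, "wx": 0, "wy": 0, "wz": -0.059, "grip": 0},
  {"dx": -36, "dy": -11.2, "dz": 0, "wx": 0, "wy": 0, "wz": -0.059, "grip": 0},
  {"dx": -39.5, "dy": -12.3, "dz": 0, "wx": 0, "wy": 0, "wz": -0.059, "grip": 0},
])

```text
clock: 12.65
eef_pos: [0.4027, -0.1796, 0.2123]
tool_rot: [0.72, 0.694, -0.001, -0.001]
ft_force: [0.8, -0.7, -0.3]
grip_width: -0.0001
grasp_force: 0.0
```

```bash
python3 -c "
from h import *
inc([.385,-.229,.045],-2)"
```

```text
t 12.65 d(cm) [-5.01 -1.54 16.73] w [-0.0024 -0.0002 -0.0019] F [ 0.8 -0.7 -0.3] w -0.0001
```

Emit:
arm_command([
  {"dx": -3, "dy": -0.9, "dz": 0, "wx": 0, "wy": 0, "wz": 0, "grip": 0},
  {"dx": -4.7, "dy": -1.5, "dz": 1, "wx": 0, "wy": 0, "wz": 0, "grip": 0},
  {"dx": -5, "dy": -1.6, "dz": 3.5, "wx": 0, "wy": 0, "wz": 0, "grip": 0},
  {"dx": -5, "dy": -1.6, "dz": 6.5, "wx": 0, "wy": 0, "wz": 0, "grip": 0},
  {"dx": -5, "dy": -1.6, "dz": 9.5, "wx": 0, "wy": 0, "wz": 0, "grip": 0},
  {"dx": -5, "dy": -1.6, "dz": 12.5, "wx": 0, "wy": 0, "wz": 0, "grip": 0},
  {"dx": -5, "dy": -1.6, "dz": 15, "wx": 0, "wy": 0, "wz": 0, "grip": 0},
  {"dx": -5, "dy": -1.6, "dz": 16.5, "wx": 0, "wy": 0, "wz": 0, "grip": 0},
  {"dx": -5, "dy": -1.6, "dz": 17, "wx": 0, "wy": 0, "wz": 0, "grip": 0},
  {"dx": -5, "dy": -1.6, "dz": 17, "wx": 0, "wy": 0, "wz": 0, "grip": 0},
])

```text
clock: 13.65
eef_pos: [0.3862, -0.2265, 0.0423]
tool_rot: [0.72, 0.694, -0.0, -0.001]
ft_force: [0.3, 0.4, -0.7]
grip_width: -0.0002
grasp_force: 0.0
```

```bash
python3 -c "
from h import *
inc([.601,-.236,.042],-2)"
```

```text
t 13.65 d(cm) [-0.18 21.5  -0.03] w [-0.0028 -0.0014 -0.0006] F [ 0.3  0.4 -0.7] w -0.0002
```

Emit:
arm_command([
  {"dx": 0, "dy": 0.6, "dz": 0, "wx": 0, "wy": 0, "wz": 0, "grip": 0},
  {"dx": 0, "dy": 1.3, "dz": 0, "wx": 0, "wy": 0, "wz": 0, "grip": 0},
  {"dx": 0, "dy": 1.9, "dz": 0, "wx": 0, "wy": 0, "wz": 0, "grip": 0},
  {"dx": 0, "dy": 2.3, "dz": 0, "wx": 0, "wy": 0, "wz": 0, "grip": 0},
  {"dx": 0, "dy": 2.6, "dz": 0, "wx": 0, "wy": 0, "wz": 0, "grip": 0},
  {"dx": 0, "dy": 2.9, "dz": 0, "wx": 0, "wy": 0, "wz": 0, "grip": 0},
  {"dx": 0, "dy": 3.3, "dz": 0, "wx": 0, "wy": 0, "wz": 0, "grip": 0},
  {"dx": 0, "dy": 3.8, "dz": 0, "wx": 0, "wy": 0, "wz": 0, "grip": 0},
  {"dx": -0.1, "dy": 4.4, "dz": 0, "wx": 0, "wy": 0, "wz": 0, "grip": 0},
  {"dx": -0.1, "dy": 5.1, "dz": 0, "wx": 0, "wy": 0, "wz": 0, "grip": 0},
])

```text
clock: 14.65
eef_pos: [0.4387, -0.2291, 0.043]
tool_rot: [0.719, 0.695, 0.0, -0.001]
ft_force: [-3.5, 2.2, 1.7]
grip_width: -0.0004
grasp_force: 1.5
```

Emit:
arm_command([
  {"dx": 0, "dy": 0.8, "dz": 0, "wx": 0, "wy": 0, "wz": 0, "grip": 0},
  {"dx": 0, "dy": 1.7, "dz": 0, "wx": 0, "wy": 0, "wz": 0, "grip": 0},
  {"dx": 0, "dy": 2.6, "dz": 0, "wx": 0, "wy": 0, "wz": 0, "grip": 0},
  {"dx": 0, "dy": 3.5, "dz": 0, "wx": 0, "wy": 0, "wz": 0, "grip": 0},
  {"dx": 0, "dy": 4.4, "dz": 0, "wx": 0, "wy": 0, "wz": 0, "grip": 0},
  {"dx": 0, "dy": 5.3, "dz": 0, "wx": 0, "wy": 0, "wz": 0, "grip": 0},
  {"dx": 0, "dy": 6.2, "dz": 0, "wx": 0, "wy": 0, "wz": 0, "grip": 0},
  {"dx": 0, "dy": 7.1, "dz": 0, "wx": 0, "wy": 0, "wz": 0, "grip": 0},
  {"dx": 0, "dy": 8, "dz": 0, "wx": 0, "wy": 0, "wz": 0, "grip": 0},
  {"dx": 0, "dy": 8.9, "dz": 0, "wx": 0, "wy": 0, "wz": 0, "grip": 0},
])

```text
clock: 15.65
eef_pos: [0.5284, -0.233, 0.0432]
tool_rot: [0.719, 0.695, -0.0, -0.0]
ft_force: [-3.3, 2.6, -2.2]
grip_width: 0.0
grasp_force: 1.5
```

```bash
python3 -c "
from h import *
snap('side','s6')
inc([.601,-.236,.042],-2)
L=load('s6');P=cloud(L);x,y,z=[P[...,i] for i in range(3)]
q=P[(abs(z-.066)<.004)&(x<.62)&(x>.42)&(y<-.1)&(y>-.37)]
for yy in (-.3,-.27,-.19,-.16): s=q[abs(q[:,1]-yy)<.008]; print(yy,len(s) and s[:,0].min().round(4))
"
```

```text
t 15.7 d(cm) [-0.01  7.05  0.18] w [0.003  0.001  0.0003] F [ 1.7 -0.2 -0.2] w -0.0
-0.3 0.5381
-0.27 0.5394
-0.19 0
-0.16 0.5416
```

Emit:
arm_command([
  {"dx": 0, "dy": 0.6, "dz": 0, "wx": 0, "wy": 0, "wz": 0, "grip": 0},
  {"dx": 0, "dy": 1.4, "dz": 0, "wx": 0, "wy": 0, "wz": 0, "grip": 0},
  {"dx": 0, "dy": 2.3, "dz": 0, "wx": 0, "wy": 0, "wz": 0, "grip": 0},
  {"dx": 0, "dy": 3.2, "dz": 0, "wx": 0, "wy": 0, "wz": 0, "grip": 0},
  {"dx": 0, "dy": 4.1, "dz": 0, "wx": 0, "wy": 0, "wz": 0, "grip": 0},
  {"dx": 0, "dy": 4.9, "dz": 0, "wx": 0, "wy": 0, "wz": 0, "grip": 0},
  {"dx": 0, "dy": 5.6, "dz": 0, "wx": 0, "wy": 0, "wz": 0, "grip": 0},
  {"dx": 0, "dy": 6.1, "dz": 0, "wx": 0, "wy": 0, "wz": 0, "grip": 0},
  {"dx": 0, "dy": 6.4, "dz": 0, "wx": 0, "wy": 0, "wz": 0, "grip": 0},
  {"dx": 0, "dy": 6.6, "dz": 0, "wx": 0, "wy": 0, "wz": 0, "grip": 0},
])

```text
clock: 16.7
eef_pos: [0.5939, -0.2351, 0.0432]
tool_rot: [0.719, 0.695, -0.0, -0.0]
ft_force: [-2.0, -1.0, 2.7]
grip_width: 0.0002
grasp_force: 1.3
```

Emit:
arm_command([
  {"dx": 0, "dy": 0.15, "dz": 0, "wx": 0, "wy": 0, "wz": 0, "grip": 0},
  {"dx": 0, "dy": 0.3, "dz": 0, "wx": 0, "wy": 0, "wz": 0, "grip": 0},
  {"dx": 0, "dy": 0.45, "dz": 0, "wx": 0, "wy": 0, "wz": 0, "grip": 0},
])

```text
clock: 17.0
eef_pos: [0.598, -0.2353, 0.0433]
tool_rot: [0.719, 0.695, -0.0, -0.0]
ft_force: [-2.9, -1.2, 0.3]
grip_width: -0.0001
grasp_force: 1.3
```

Emit:
arm_command([
  {"dx": 0, "dy": 0.12, "dz": 0, "wx": 0, "wy": 0, "wz": 0, "grip": 0},
  {"dx": 0, "dy": 0.24, "dz": 0, "wx": 0, "wy": 0, "wz": 0, "grip": 0},
  {"dx": 0, "dy": 0.35, "dz": 0, "wx": 0, "wy": 0, "wz": 0, "grip": 0},
])

```text
clock: 17.3
eef_pos: [0.6017, -0.2354, 0.0432]
tool_rot: [0.719, 0.695, 0.0, -0.0]
ft_force: [-2.6, -0.9, -0.4]
grip_width: 0.0
grasp_force: 1.3
```

Emit:
arm_command([
  {"dx": 0, "dy": 0.1, "dz": 0, "wx": 0, "wy": 0, "wz": 0, "grip": 0},
  {"dx": 0, "dy": 0.2, "dz": 0, "wx": 0, "wy": 0, "wz": 0, "grip": 0},
])

```text
clock: 17.5
eef_pos: [0.6028, -0.2354, 0.0432]
tool_rot: [0.719, 0.695, -0.001, -0.001]
ft_force: [-6.1, -0.2, 3.5]
grip_width: 0.0004
grasp_force: 3.4
```

Emit:
arm_command([
  {"dx": 0, "dy": 0.07, "dz": 0, "wx": 0, "wy": 0, "wz": 0, "grip": 0},
  {"dx": 0, "dy": 0.14, "dz": 0, "wx": 0, "wy": 0, "wz": 0, "grip": 0},
  {"dx": 0, "dy": 0.14, "dz": 0, "wx": 0, "wy": 0, "wz": 0, "grip": 0},
])

```text
clock: 17.8
eef_pos: [0.6028, -0.2354, 0.0432]
tool_rot: [0.72, 0.694, -0.001, -0.002]
ft_force: [-8.5, -0.4, 5.2]
grip_width: 0.0002
grasp_force: 4.2
```

Emit:
arm_command([
  {"dx": 0, "dy": 0.1, "dz": 0, "wx": 0, "wy": 0, "wz": 0, "grip": 0},
  {"dx": 0, "dy": 0.2, "dz": 0, "wx": 0, "wy": 0, "wz": 0, "grip": 0},
  {"dx": 0, "dy": 0.2, "dz": 0, "wx": 0, "wy": 0, "wz": 0, "grip": 0},
])

```text
clock: 18.1
eef_pos: [0.6029, -0.2354, 0.0432]
tool_rot: [0.72, 0.694, -0.003, -0.003]
ft_force: [-12.8, 0.6, 7.5]
grip_width: 0.0001
grasp_force: 6.8
```

Emit:
arm_command([
  {"dx": 0, "dy": -1, "dz": 0, "wx": 0, "wy": 0, "wz": 0, "grip": 0},
  {"dx": 0, "dy": -3, "dz": 0, "wx": 0, "wy": 0, "wz": 0, "grip": 0},
  {"dx": 0, "dy": -6, "dz": 0, "wx": 0, "wy": 0, "wz": 0, "grip": 0},
  {"dx": 0, "dy": -8, "dz": -2, "wx": 0, "wy": 0, "wz": 0, "grip": 0},
  {"dx": 0, "dy": -9, "dz": -6, "wx": 0, "wy": 0, "wz": 0, "grip": 0},
  {"dx": 0, "dy": -10, "dz": -10, "wx": 0, "wy": 0, "wz": 0, "grip": 0},
  {"dx": 0, "dy": -11, "dz": -14, "wx": 0, "wy": 0, "wz": 0, "grip": 0},
  {"dx": 0, "dy": -12, "dz": -17, "wx": 0, "wy": 0, "wz": 0, "grip": 0},
  {"dx": 0, "dy": -12, "dz": -18, "wx": 0, "wy": 0, "wz": 0, "grip": 0},
  {"dx": 0, "dy": -12, "dz": -18, "wx": 0, "wy": 0, "wz": 0, "grip": 0},
])

```text
clock: 19.1
eef_pos: [0.489, -0.232, 0.2254]
tool_rot: [0.719, 0.695, 0.001, 0.003]
ft_force: [0.5, -0.2, -0.6]
grip_width: -0.0002
grasp_force: 0.0
```

```bash
python3 -c "
from h import *
snap('side','s7');snap('scene','sc7')
inc([.601,-.236,.042],-2)
for n in ('s7','sc7'):
  L=load(n);P=cloud(L);x,y,z=[P[...,i] for i in range(3)]
  q=P[(abs(z-.066)<.004)&(x<.68)&(x>.5)&(y<-.1)&(y>-.37)]
  for yy in (-.27,-.23,-.19): s=q[abs(q[:,1]-yy)<.008]; print(n,yy,len(s) and s[:,0].min().round(4))
s=load('s7')['im'][:,:,::-1]
cv2.imwrite('pics/c7.png',cv2.resize(s[100:340,220:500],(700,600),interpolation=cv2.INTER_CUBIC))
"
```

```text
t 19.2 d(cm) [-0.1  11.39 17.99] w [-0.0007 -0.0008  0.0002] F [0.4 0.9 0.1] w -0.0002
s7 -0.27 0.6142
s7 -0.23 0.6154
s7 -0.19 0.6178
sc7 -0.27 0.6156
sc7 -0.23 0.618
sc7 -0.19 0.6161
```

View pics/c7.png

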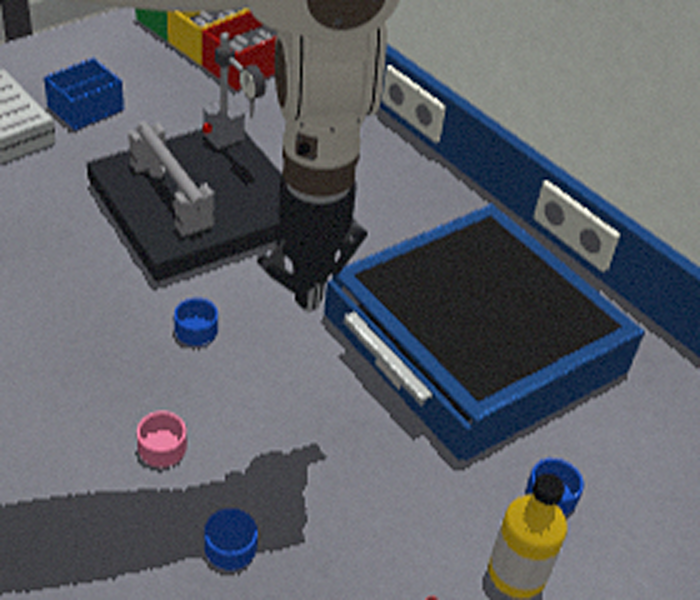

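The tray is fully shut: the lip face is at 0.6154, as predicted for shut. The handle rests in both Vs and everything else stands where it was, so I'm handing in the job.

```bash
python3 -c "
from h import *
print(job.job_done())"
```

```text
the job is handed in; nothing more can be done
None
```

The pull handle rests in both V-blocks with its feet hanging down, the tray was pushed against its stop with the hinge and end cap left in it, and the job was handed in at about 19 s of the 64 s allowed.

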